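Seat the wheel bearing and swing its keeper over it

TASK

The ball bearing lies loose on the aluminium plate: push it across the plate with the fingertips until it drops over the edge of the round recess and sits flat in it. Then push the orange keeper round by its black knob, as far as it goes, so that it lies over the seated bearing. Only push: do not lift the bearing off the plate or push it off the edge, and leave the brass spacer and everything else on the desk where it is.

Things in the scene. Friction and masses are not known exactly. Their poses are not given: they have to be found in the camera images.
- bearing: Loose steel ball bearing with black seals, a disc 42 mm in diameter and 12 mm thick, about 70 g, lying flat on the plate. Origin at the centre of its underside, z along its axis (up). The bearing starts on the plate's -x side of the recess, 50 to 80 mm from it in x and up to 40 mm to either side in y.
- plate: Fixed aluminium plate, 200 x 140 mm and 20 mm thick, lying on the desk, turned by up to 50 degrees either way. Origin on the desk directly under the centre of the round recess; the plate spans x -115..+85 mm and y -70..+70 mm from it in its own axes (z up). Its top is 20 mm above the desk.
- seat (a point): Centre of the floor of the round blind recess (dark floor): 46 mm in diameter, 9 mm deep, floor 11 mm above the desk. Axes as the plate's. A seated bearing stands 3 mm proud of the plate's top.
- keeper (a joint): Angle of the orange keeper about its upright pivot, rad: 0 = against its stop, lying over the recess (pointing from the pivot along the plate's -x); about 1.57 = swung aside, pointing along the plate's +y; limit 1.9. Seen from above it closes (value falls) counter-clockwise. Stays where it is left; about 1 to 2 N at the knob moves it. It stops by itself at 0.
- keeper_knob (a point): Centre of the top of the keeper's upright black knob: 15 mm in diameter, standing 24 mm tall on the arm, 36 mm from the pivot; its top is 53 mm above the desk, its foot 29 mm.
- keeper_pivot (a point): The keeper's pivot, 50 mm from the recess centre along the plate's +x, at the underside of the arm (24 mm above the desk). The arm is 16 mm wide, 5 mm thick, its underside 4 mm above the plate's top, reaching 46 mm from the pivot; it clears a seated bearing by 1 mm and is blocked by one that is not seated.
- spacer: Loose brass spacer, 18 mm in diameter, 14 mm tall, standing on the plate's top near its +x, -y corner; leave alone. Origin at the centre of its underside.
- mug_a: Red mug, 80 mm wide, 95 mm tall; leave alone. Origin at the centre of its underside.
- mug_b: Another red mug, 80 mm wide, 95 mm tall; leave alone. Origin at the centre of its underside.
- screwdriver: Screwdriver lying on the desk; leave alone. Origin on the desk near its middle, x along it.
- motor: Small steel motor lying on its side, about 65 x 36 x 36 mm; leave alone. Origin under its middle, x along the shaft.
- gear: White plastic gear, 57 mm wide, 16 mm tall; leave alone. Origin at the centre of its underside.
- battery: Blue and yellow battery pack, 46 x 138 x 24 mm; leave alone. Origin at the centre of its underside, y along it.
Not all that is in view belongs to the job. What is shaped like the bearing but red is not meant.

How it is judged:
On the way, in this order (a step that is already met when the one before it is completed fails the run):
1. the bearing has dropped into the recess and sits flat, the keeper still swung aside (horizontal distance between bearing and seat below 0.004 m and z of bearing in the frame of seat below 0.0015 m and angle between the z axis of bearing and the z axis of plate, either way round below 0.06 rad and angle between bearing's own z axis and vertical below 0.06 rad and value of joint keeper above 0.8 rad), for 0.2 s.
2. the keeper is swung to its stop over the bearing (value of joint keeper below 0.12 rad), for 0.2 s.
At the end, for the whole second after the job is handed in: The bearing sits flat at the bottom of the recess (within 4 mm of its centre, 1.5 mm of its floor, 0.06 rad of level), at rest, and the keeper stands within 0.12 rad of its stop, over it (horizontal distance between bearing and seat below 0.004 m and z of bearing in the frame of seat below 0.0015 m and angle between the z axis of bearing and the z axis of plate, either way round below 0.06 rad and angle between bearing's own z axis and vertical below 0.06 rad and value of joint keeper below 0.12 rad and linear speed of bearing below 0.01 m/s); the robot touches nothing.
It fails at once if the bearing is lifted more than 5 mm off the plate's top (z of bearing in the frame of plate above 0.025 m).
It fails at once if the bearing falls off the plate (z of bearing in the frame of plate below 0.006 m).
It fails at once if the brass spacer or another loose thing on the desk is moved more than 15 mm (distance of any of mug_a, mug_b, screwdriver, motor, gear, battery, spacer from where it was at the start of the episode above 0.015 m).
It also fails if it takes over 56 s, if anything falls off the work surface, if the arm or the gripper's body presses on something with over 40 N, if the wrist force passes 120 N, or if a joint passes its speed limit or range.

ROBOT

A 6-joint arm with a two-finger parallel gripper is mounted at the origin on the work surface. World frame = base frame: x ahead of the robot, y to its left, z up, the work surface at z = 0. Lengths are in m, angles in rad, forces in N, time in s.
With the tool pointing down it reaches from about 0.35 to 0.775 m from the base axis. Payload 5.5 kg.
Tool frame: the origin (TCP) lies at the very end of the fingers, on their centre line; the grasp point (between the pads) lies 19 mm behind it; z points along the fingers, y is the direction in which the jaws open and shut (so a half turn about z gives the same grasp; the last joint's range is limited). The gripper opens to 85 mm and grips with 20 to 120 N. Pads are 22 mm wide; open, the fingers measure 114 mm over their backs; the gripper's body (76 mm by 85 mm) begins 54 mm behind the grasp point. The pads swing forward as they close: fully open they stand 13 mm farther back than shut.
Start: joints at [-1.383, 0.313, 0.046, 1.304, 0, 1.431], TCP at [0.185, -0.544, 0.231] pointing down, gripper open.
Joint ranges: [-2.76, 2.76], [-0.86, 1.69], [-1.03, 1.26], [-2.2, 2.34], [-1.47, 1.5], [-3.14, 3.14]. Speed limits (rad/s): [2.57, 2.57, 3.14, 3.14, 3.14, 3.14].

INTERFACE

Orientations are given as a unit quaternion [w, x, y, z].
In Python, from workcell import env gives the robot as it stands. The module is installed in compiled form; this text tells all that it offers.
- The arm moves only by the shell command python3 -m pendant 'ROWS' [FORCE]. ROWS is JSON, a list of rows, each an object with "fingers": the finger opening in mm, from 0 to 85.4; "delta_pos": the shift along the tool's x, y, z in mm, a list of three; "angular": the turn, a rotation vector about the tool's x, y, z in rad, a list of three. In form: [{"fingers": fingers, "delta_pos": [x, y, z], "angular": [ax, ay, az]}, ...]. A call has 1 to 12 rows; each row shifts and turns the commanded pose from where the row before left it, along the tool's axes as they then stand; what a row does not reach is not made up. A row lasts 1/10 s, in which the tool goes at most 50 mm and 8.59 degrees, less where a joint would pass 70% of its speed; a pose out of reach is approached as far as the arm can. A call is refused whole if a number of a shift passes 50 or a number of a turn 0.15, either way. A call with a gripper value outside its range is refused whole. The fingers move at their own pace and stop on an object; FORCE is the grip in N (left out, the last holds). Time passes only in rows, so rows that do not move let the fingers close. It gives the time, the measured TCP pose, the force and the opening at its end, in the units of the state.
- env.get_state(): the state, without advancing time (a new reading comes with each control period).
- env.read_camera(name): name is "side" or "top"; returns the picture (480x640x3 uint8, blue, green, red); there is no depth.
- env.camera_params(name): a dict with "fx", "fy", "cx", "cy" (pixels), "view" (4x4, takes a point from world to camera coordinates). Camera axes: x right, y up, looking along -z (the intrinsics and any distortion apply to the point x, -y, -z); pixel columns grow to the right and rows downward; lengths in m; the calibration is good to about 2 mm. A picture is of the moment at which its call begins. camera_params takes no time and is no camera call.
- env.hand_in(): hands the job in, once; it reports no verdict.
The state is a dict: "clock": time; "joint_pos": joint angles; "qvel": joint speeds; "tau": joint torques, N m; "tcp_pos": TCP position; "orientation": TCP orientation; "wrist_force": force on the tool from outside, world axes, zero at the start; "ft_torque": the same for the moment, N m; "finger_gap": finger opening in m.
Only numpy, scipy, OpenCV 4.12 (cv2) and the standard library are available. Lean on these libraries where they do the work, as an engineer would, in place of code of your own. Each camera call takes 0.05 s, during which the arm holds its last target. There are 200 camera calls.

## Working session

There is one attempt and no reset: what is moved stays moved. The work goes in short steps, Python scripts to look and compute and a shell command to move; the robot and the scene stay as the last step left them, time stands still between calls to the robot, and variables do not carry over. Pictures are saved under pics/ and viewed, about 8 in all and at most 12, crops included, and the job is handed in when it is done.

```bash
mkdir -p pics
python3 - <<'E'
from workcell import env
import cv2,numpy as np
for n in("top","side"):
    cv2.imwrite(f"pics/{n}0.png",env.read_camera(n)); p=env.camera_params(n)
    print(n,{k:(np.round(v,4).tolist() if hasattr(v,'__len__') else v) for k,v in p.items()})
print(env.get_state())
E
```

```text
top {'fx': 590.8794955746843, 'fy': 590.8794955746843, 'cx': 313.3907777184978, 'cy': 229.285265049238, 'view': [[-0.0164, -0.9998, -0.0113, 0.0105], [0.9839, -0.0182, 0.1778, -0.6093], [-0.1779, -0.0082, 0.984, -1.2601], [0.0, 0.0, 0.0, 1.0]]}
side {'fx': 552.0477051573445, 'fy': 552.0477051573445, 'cx': 323.4380765957466, 'cy': 240.00505908528837, 'view': [[-0.9086, -0.4174, 0.0155, 0.5439], [0.2146, -0.4346, 0.8747, -0.2043], [-0.3583, 0.7981, 0.4844, -1.0189], [0.0, 0.0, 0.0, 1.0]]}
{'clock': 0.1, 'joint_pos': array([-1.38257121e+00,  3.13944272e-01,  4.51023484e-02,  1.30361549e+00,
       -1.86727349e-05,  1.43118136e+00]), 'qvel': array([ 0.0008245 , -0.00113068,  0.00124827, -0.00022089,  0.00020647,
        0.00030938]), 'tau': array([ 1.42443099e-03, -4.81728888e+01,  2.99242133e+01,  1.28266806e-02,
       -1.48241870e-04, -1.16211450e-05]), 'tcp_pos': array([ 0.18504023, -0.54392904,  0.23049125]), 'orientation': array([-8.30071760e-04,  9.86594824e-01,  1.63186895e-01, -2.95180510e-05]), 'wrist_force': array([0.22662919, 0.05756596, 0.04346258]), 'ft_torque': array([-0.00964138, -0.00014382, -0.01075847]), 'finger_gap': 0.08568102645496355}
```

View pics/top0.png

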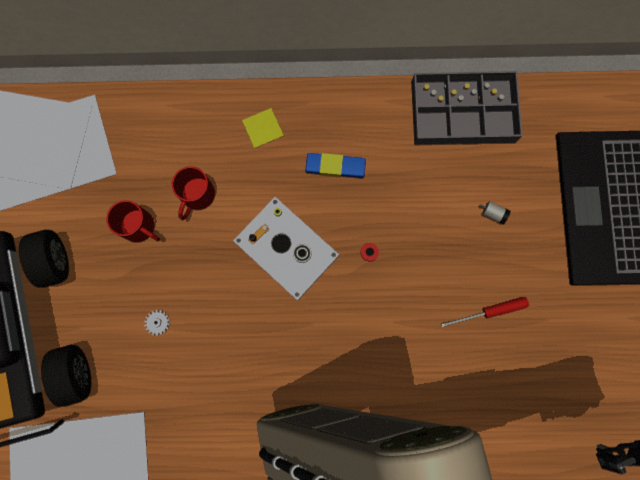

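View pics/side0.png

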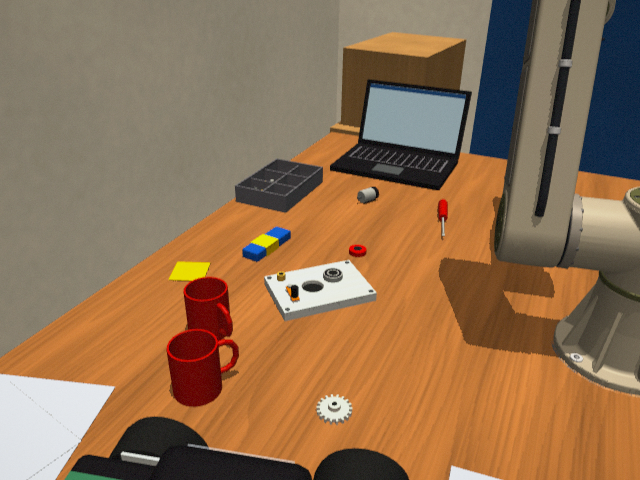

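Top view: the bearing is the grey ring at about (302,253) on the plate. The look-alikes are the red ring at (369,252), which is the decoy, the dark recess at (281,243) and the brass spacer at (278,212). The keeper is orange with a black knob at (252,238). I choose (302,253) and will check it in one crop while measuring.

```bash
cat > h.py <<'E'
from workcell import env
import cv2,numpy as np
def ray(n,u,v,z):
    p=env.camera_params(n);V=np.array(p["view"]);R=V[:3,:3];c=-R.T@V[:3,3]
    d=R.T@np.array([(u-p["cx"])/p["fx"],-(v-p["cy"])/p["fy"],-1]);return (c+d*(z-c[2])/d[2])[:2]
def proj(n,P):
    p=env.camera_params(n);V=np.array(p["view"]);q=V[:3,:3]@np.array(P)+V[:3,3]
    return np.array([p["cx"]+p["fx"]*q[0]/-q[2],p["cy"]+p["fy"]*-q[1]/-q[2]])
def crop(n,u,v,w,h,s,f):
    im=env.read_camera(n);c=im[v-h//2:v+h//2,u-w//2:u+w//2]
    cv2.imwrite(f,cv2.resize(c,None,fx=s,fy=s,interpolation=cv2.INTER_CUBIC));return im
E
python3 - <<'E'
from h import *
a=crop("top",286,248,130,110,6,"pics/topc.png")
# plate mask
hsv=cv2.cvtColor(a,cv2.COLOR_BGR2HSV)
m=((hsv[...,1]<50)&(hsv[...,2]>120)).astype(np.uint8)
n,l,st,_=cv2.connectedComponentsWithStats(m)
i=l[265,285]; c,_=cv2.findContours((l==i).astype(np.uint8),cv2.RETR_EXTERNAL,cv2.CHAIN_APPROX_NONE)
c=max(c,key=cv2.contourArea)
W=np.array([ray("top",*q[0],.02) for q in c],np.float32)
(r)=cv2.minAreaRect(W*1000);print(r);print(cv2.boxPoints(r))
g=cv2.cvtColor(a,cv2.COLOR_BGR2GRAY)
for nm,(u,v),z in(("recess",(281,243),.02),("bearing",(302,253),.032),("knob",(252,238),.053),("spacer",(278,212),.034)):
    k=(g<90)&(np.hypot(*(np.indices(g.shape)-np.array([v,u])[:,None,None]))<11)
    vv,uu=np.nonzero(k); 
    if len(uu):print(nm,uu.mean(),vv.mean(),len(uu),ray("top",uu.mean(),vv.mean(),z))
E
```

```text
((575.5367431640625, 64.10680389404297), (199.77000427246094, 140.112060546875), 46.57392883300781)
[[455.99496   39.72191 ]
 [557.75305  -56.593655]
 [695.0785    88.4917  ]
 [593.32043  184.80727 ]]
recess 280.7871621621622 243.02027027027026 296 [0.58523836 0.07490223]
bearing 301.5985401459854 252.4087591240876 137 [0.56112574 0.02744667]
knob 252.53703703703704 237.61111111111111 54 [0.59335082 0.13557515]
spacer 277.0 209.47368421052633 19 [0.6604498  0.08210946]
```

View pics/topc.png

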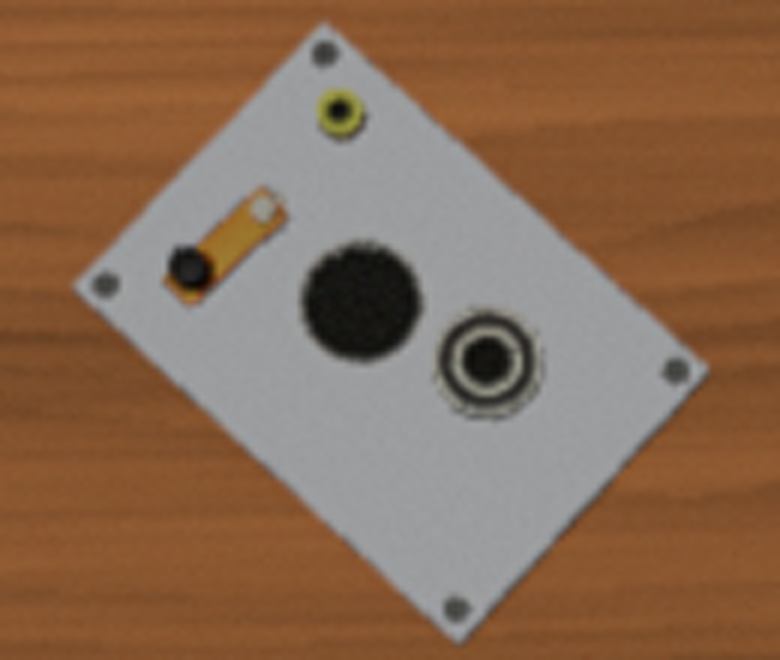

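The crop confirms the grey steel bearing at crop (487,361), the recess at (361,301), the orange keeper with its black knob at (190,268), and the spacer at (340,112). The plate yaw is about 46.6° and the recess is at (0.585,0.075). The bearing is at plate (-52,-15) mm. I'll push with the two fingertips 30 mm apart, which cradles the disc, with tool x along the push direction (62.7°).

```bash
cat >> h.py <<'E'
from scipy.spatial.transform import Rotation as Ro
S=np.array([.5855,.075]);Y=np.radians(46.57)
def pw(x,y): return S+np.array([[np.cos(Y),-np.sin(Y)],[np.sin(Y),np.cos(Y)]])@[x/1000,y/1000]
def wp(w): return np.array([[np.cos(Y),np.sin(Y)],[-np.sin(Y),np.cos(Y)]])@(np.array(w)-S)*1000
def go(x,y,z,yaw=None):
    s=env.get_state();q=s["orientation"];R=Ro.from_quat(np.r_[q[1:],q[0]]).as_matrix()
    d=R.T@(np.r_[pw(x,y),z/1000]-s["tcp_pos"])*1000
    print("clock",round(s["clock"],2),"tcp plate",wp(s["tcp_pos"][:2]).round(1),"z",(s["tcp_pos"][2]*1e3).round(1),"yaw",np.degrees(np.arctan2(R[1,0],R[0,0])).round(2),"tilt",R[:,2].round(3),"F",s["wrist_force"].round(1),"gap",s["finger_gap"],"delta tool",d.round(1))
E
python3 -m pendant '[{"fingers":30,"delta_pos":[0,0,0],"angular":[0,0,-0.13]},{"fingers":30,"delta_pos":[0,0,0],"angular":[0,0,-0.13]},{"fingers":30,"delta_pos":[0,0,0],"angular":[0,0,-0.13]},{"fingers":30,"delta_pos":[0,0,0],"angular":[0,0,-0.13]},{"fingers":30,"delta_pos":[0,0,0],"angular":[0,0,-0.13]},{"fingers":30,"delta_pos":[0,0,0],"angular":[0,0,-0.116]},{"fingers":30,"delta_pos":[45,5,0],"angular":[0,0,0]},{"fingers":30,"delta_pos":[45,5,0],"angular":[0,0,0]},{"fingers":30,"delta_pos":[45,5,0],"angular":[0,0,0]},{"fingers":30,"delta_pos":[45,5,0],"angular":[0,0,0]},{"fingers":30,"delta_pos":[45,5,0],"angular":[0,0,0]},{"fingers":30,"delta_pos":[45,5,0],"angular":[0,0,0]}]' 20
python3 -m pendant '[{"fingers":30,"delta_pos":[45,5,0],"angular":[0,0,0]},{"fingers":30,"delta_pos":[45,5,0],"angular":[0,0,0]},{"fingers":30,"delta_pos":[45,5,0],"angular":[0,0,0]},{"fingers":30,"delta_pos":[45,5,0],"angular":[0,0,0]},{"fingers":30,"delta_pos":[45,5,0],"angular":[0,0,0]},{"fingers":30,"delta_pos":[45,5,0],"angular":[0,0,0]},{"fingers":30,"delta_pos":[40,5,0],"angular":[0,0,0]},{"fingers":30,"delta_pos":[0,0,0],"angular":[0,0,0]},{"fingers":30,"delta_pos":[0,0,0],"angular":[0,0,0]},{"fingers":30,"delta_pos":[0,0,0],"angular":[0,0,0]}]'
python3 -c "
from h import *
go(-88.5,-25.5,50)"
```

```text
clock: 1.35
tcp_pos: [0.3363, -0.3166, 0.2311]
orientation: [-0.0, 0.854, 0.52, 0.0]
wrist_force: [1.3, -0.5, -0.1]
finger_gap: 0.0299
clock: 2.35
tcp_pos: [0.5086, -0.0595, 0.231]
orientation: [-0.0, 0.854, 0.52, -0.0]
wrist_force: [-0.6, 0.6, 0.5]
finger_gap: 0.0299
clock 2.35 tcp plate [-150.6  -36.6] z 231.0 yaw 62.64 tilt [-0.001 -0.    -1.   ] F [-0.6  0.6  0.5] gap 0.029906326729763497 delta tool [ 62.8   6.6 181. ]
```

```bash
python3 -m pendant '[{"fingers":30,"delta_pos":[15,2,40],"angular":[0,0,0]},{"fingers":30,"delta_pos":[15,2,40],"angular":[0,0,0]},{"fingers":30,"delta_pos":[15,1.3,40],"angular":[0,0,0]},{"fingers":30,"delta_pos":[15,1.3,40],"angular":[0,0,0]},{"fingers":30,"delta_pos":[2.8,0,11],"angular":[0,0,0]},{"fingers":30,"delta_pos":[0,0,0],"angular":[0,0,0]},{"fingers":30,"delta_pos":[0,0,0],"angular":[0,0,0]}]'
python3 -c "
from h import *
go(-88.5,-25.5,50)
a=crop('side',320,285,130,100,6,'pics/side1.png')
s=env.get_state();print(proj('side',s['tcp_pos'])-[255,235])
"
```

```text
clock: 3.05
tcp_pos: [0.5444, -0.0075, 0.0618]
orientation: [0.001, 0.855, 0.519, 0.0]
wrist_force: [0.8, -0.6, -0.0]
finger_gap: 0.0304
clock 3.05 tcp plate [-88.1 -26.9] z 61.8 yaw 62.59 tilt [ 0.001 -0.001 -1.   ] F [ 0.8 -0.6 -0. ] gap 0.030352580525005023 delta tool [ 0.  -1.5 11.7]
[92.90744552 18.73105232]
```

View pics/side1.png

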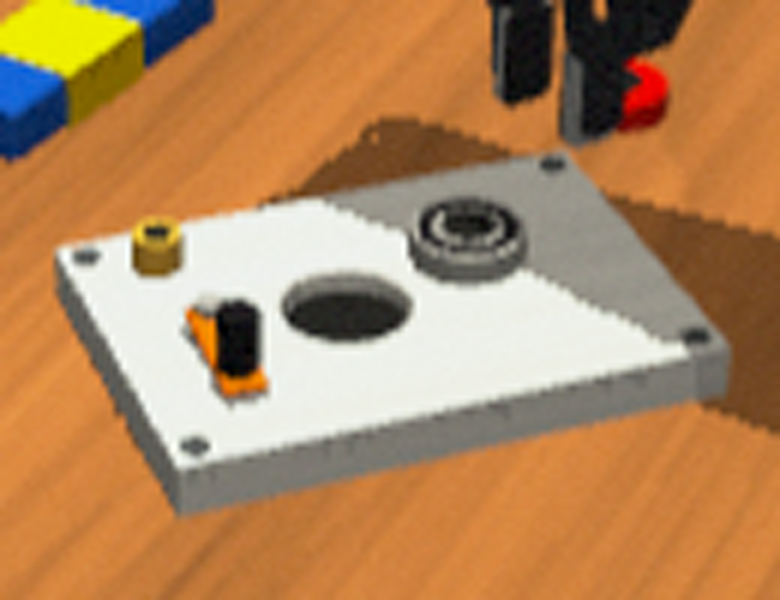

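Side crop: the fingertips at (510,100) and (590,140) hang in the right place behind the bearing at (468,225), with the recess at (347,308) beyond it. Next I cross-check the bearing position from the side view and go down carefully.

```bash
python3 -c "
from h import *
print('bearing',wp(ray('side',255+468/6,235+226/6,.032)),'recess',wp(ray('side',255+347/6,235+306/6,.02)))"
python3 -m pendant '[{"fingers":30,"delta_pos":[0,-1.5,15],"angular":[0,0,0]},{"fingers":30,"delta_pos":[0,0,15],"angular":[0,0,0]},{"fingers":30,"delta_pos":[0,0,5],"angular":[0,0,0]},{"fingers":30,"delta_pos":[0,0,0],"angular":[0,0,0]},{"fingers":30,"delta_pos":[0,0,0],"angular":[0,0,0]}]'
python3 -m pendant '[{"fingers":30,"delta_pos":[0,0,2],"angular":[0,0,0]},{"fingers":30,"delta_pos":[0,0,0],"angular":[0,0,0]}]'
python3 -m pendant '[{"fingers":30,"delta_pos":[0,0,2],"angular":[0,0,0]},{"fingers":30,"delta_pos":[0,0,0],"angular":[0,0,0]}]'
python3 -c "
from h import *
go(-88.5,-25.5,24)"
```

```text
bearing [-47.35587277 -12.31718543] recess [4.73153055 3.51700622]
clock: 3.6
tcp_pos: [0.5435, -0.006, 0.0266]
orientation: [0.001, 0.854, 0.52, 0.001]
wrist_force: [1.1, -1.0, -0.2]
finger_gap: 0.0301
clock: 3.8
tcp_pos: [0.5429, -0.0057, 0.0238]
orientation: [0.0, 0.854, 0.52, 0.0]
wrist_force: [0.0, -0.4, 0.6]
finger_gap: 0.0301
clock: 4.0
tcp_pos: [0.5424, -0.0055, 0.0211]
orientation: [-0.0, 0.854, 0.52, -0.0]
wrist_force: [0.0, 0.3, -0.3]
finger_gap: 0.03
clock 4.0 tcp plate [-88.1 -24.1] z 21.1 yaw 62.67 tilt [-0. -0. -1.] F [ 0.   0.3 -0.3] gap 0.029980732414257617 delta tool [-0.8  1.3 -2.9]
```

```bash
for i in 1; do
python3 -m pendant '[{"fingers":30,"delta_pos":[0,0,1.5],"angular":[0,0,0]},{"fingers":30,"delta_pos":[0,0,0],"angular":[0,0,0]}]'
python3 -m pendant '[{"fingers":30,"delta_pos":[0,0,1.5],"angular":[0,0,0]},{"fingers":30,"delta_pos":[0,0,0],"angular":[0,0,0]}]'
done
```

```text
clock: 4.2
tcp_pos: [0.5426, -0.0056, 0.0197]
orientation: [0.0, 0.854, 0.52, -0.0]
wrist_force: [0.3, -0.1, -0.6]
finger_gap: 0.0297
clock: 4.4
tcp_pos: [0.5426, -0.0056, 0.0196]
orientation: [0.0, 0.854, 0.52, 0.0]
wrist_force: [-3.0, -0.4, 10.7]
finger_gap: 0.03
```

The tips touch the plate at TCP z≈19.6. I raise them to about 25, above a seated bearing's top, and push most of the way before looking.

```bash
python3 -m pendant '[{"fingers":30,"delta_pos":[0,1.3,-6.8],"angular":[0,0,0]},{"fingers":30,"delta_pos":[4,0,0],"angular":[0,0,0]},{"fingers":30,"delta_pos":[4,0,0],"angular":[0,0,0]},{"fingers":30,"delta_pos":[4,0,0],"angular":[0,0,0]},{"fingers":30,"delta_pos":[4,0,0],"angular":[0,0,0]},{"fingers":30,"delta_pos":[4,0,0],"angular":[0,0,0]},{"fingers":30,"delta_pos":[4,0,0],"angular":[0,0,0]},{"fingers":30,"delta_pos":[4,0,0],"angular":[0,0,0]},{"fingers":30,"delta_pos":[3,0,0],"angular":[0,0,0]},{"fingers":30,"delta_pos":[3,0,0],"angular":[0,0,0]},{"fingers":30,"delta_pos":[0,0,0],"angular":[0,0,0]}]'
python3 -c "
from h import *
go(-26,-8,25)
a=crop('side',320,285,130,100,6,'pics/side2.png')
b=env.read_camera('top')[193:303,221:351]
cv2.imwrite('pics/top2.png',cv2.resize(b,None,fx=6,fy=6,interpolation=cv2.INTER_CUBIC))
"
```

```text
clock: 5.5
tcp_pos: [0.5595, 0.0244, 0.0251]
orientation: [0.0, 0.854, 0.52, 0.0]
wrist_force: [0.5, -0.9, -0.3]
finger_gap: 0.0302
clock 5.5 tcp plate [-54.6 -15.9] z 25.1 yaw 62.69 tilt [ 0.  0. -1.] F [ 0.5 -0.9 -0.3] gap 0.03016299905167855 delta tool [29.7  0.3  0.1]
```

View pics/side2.png

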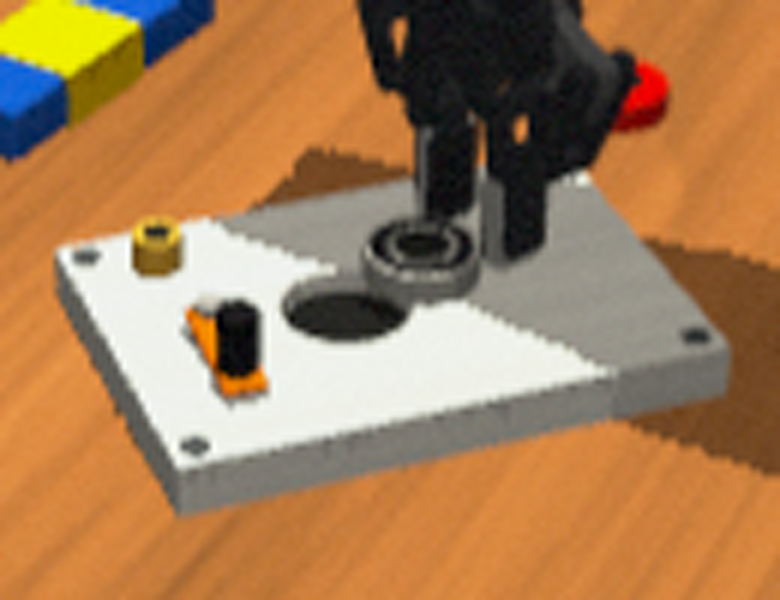

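Side crop: the bearing is at (421,246), held by both fingertips and overlapping the recess edge (recess centre (347,306)). I check its line numerically.

```bash
python3 -c "
from h import *
b=wp(ray('side',255+421/6,235+246/6,.032));r=wp(ray('side',255+347/6,235+307/6,.02))
print(b-r)
a=cv2.imread('pics/top2.png');g=cv2.cvtColor(a,cv2.COLOR_BGR2GRAY)
cv2.imwrite('pics/top2b.png',a[150:500,200:650])"
```

```text
[-31.69562634 -10.09706347]
```

View pics/top2b.png

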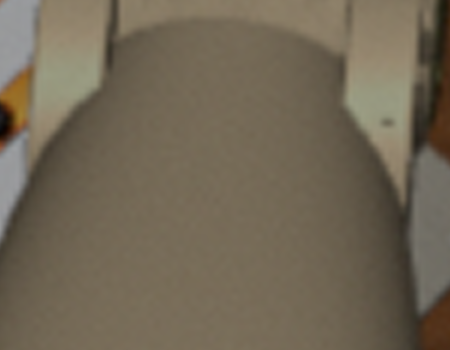

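The top view is blocked by the arm. From the side view, 33 mm remain and the bearing is about 1 mm right of the line. Pushing on.

```bash
python3 -m pendant '[{"fingers":30,"delta_pos":[4,-0.2,0],"angular":[0,0,0]},{"fingers":30,"delta_pos":[4,-0.2,0],"angular":[0,0,0]},{"fingers":30,"delta_pos":[4,-0.2,0],"angular":[0,0,0]},{"fingers":30,"delta_pos":[4,-0.2,0],"angular":[0,0,0]},{"fingers":30,"delta_pos":[4,-0.2,0],"angular":[0,0,0]},{"fingers":30,"delta_pos":[4,0,0],"angular":[0,0,0]},{"fingers":30,"delta_pos":[3,0,0],"angular":[0,0,0]},{"fingers":30,"delta_pos":[2,0,0],"angular":[0,0,0]},{"fingers":30,"delta_pos":[2,0,0],"angular":[0,0,0]},{"fingers":30,"delta_pos":[0,0,0],"angular":[0,0,0]},{"fingers":30,"delta_pos":[0,0,0],"angular":[0,0,0]}]'
python3 -c "
from h import *
go(-26,-8,25)
a=crop('side',320,285,130,100,6,'pics/side3.png')
"
```

```text
clock: 6.7
tcp_pos: [0.5726, 0.0521, 0.025]
orientation: [-0.0, 0.854, 0.52, -0.0]
wrist_force: [0.2, 0.3, -0.6]
finger_gap: 0.0298
clock 6.7 tcp plate [-25.5  -6.4] z 25.0 yaw 62.67 tilt [-0.  0. -1.] F [ 0.2  0.3 -0.6] gap 0.029822403535203296 delta tool [-0.9  1.5 -0. ]
```

View pics/side3.png

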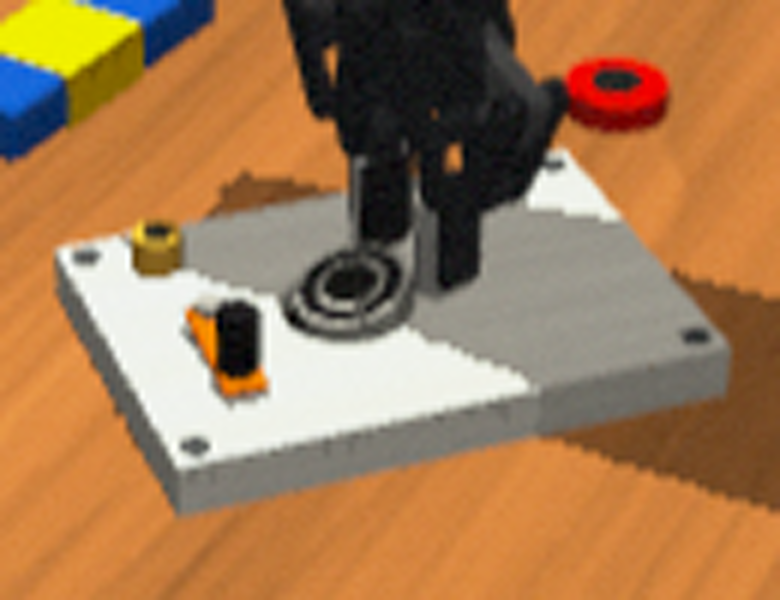

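The front edge of the bearing is in the recess and the rear still rides on the rim (bearing centre (350,285)). It needs a few more mm.

```bash
python3 -m pendant '[{"fingers":30,"delta_pos":[1,0,0],"angular":[0,0,0]},{"fingers":30,"delta_pos":[1,0,0],"angular":[0,0,0]},{"fingers":30,"delta_pos":[0,0,0],"angular":[0,0,0]}]'
python3 -m pendant '[{"fingers":30,"delta_pos":[1,0,0],"angular":[0,0,0]},{"fingers":30,"delta_pos":[1,0,0],"angular":[0,0,0]},{"fingers":30,"delta_pos":[0,0,0],"angular":[0,0,0]}]'
python3 -c "
from h import *
go(-26,-8,25)
a=crop('side',320,285,130,100,6,'pics/side4.png')
"
```

```text
clock: 7.05
tcp_pos: [0.5736, 0.0538, 0.0251]
orientation: [0.0, 0.854, 0.52, -0.0]
wrist_force: [0.0, -0.6, -0.1]
finger_gap: 0.0303
clock: 7.35
tcp_pos: [0.5745, 0.0557, 0.0251]
orientation: [-0.0, 0.854, 0.52, 0.0]
wrist_force: [-0.5, 1.0, 0.1]
finger_gap: 0.0301
clock 7.35 tcp plate [-21.5  -5.3] z 25.1 yaw 62.68 tilt [ 0.  0. -1.] F [-0.5  1.   0.1] gap 0.030141244227514914 delta tool [-5.   1.4  0.1]
```

View pics/side4.png

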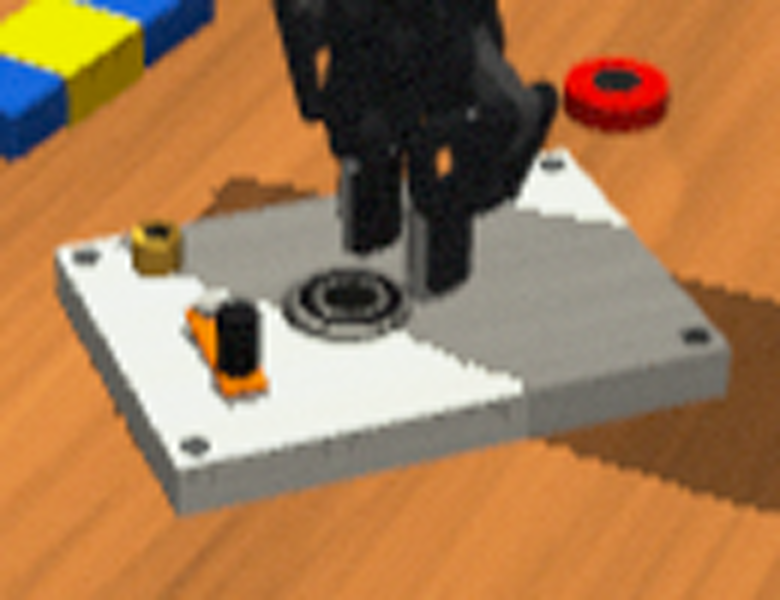

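The bearing is seated flat in the recess, at (347,302) in the crop. The fingertips are clear of it. I go up, turn tool x to 45° in the plate frame, close the fingers and move beyond the knob.

```bash
python3 -m pendant '[{"fingers":30,"delta_pos":[-5,0,-10],"angular":[0,0,0]},{"fingers":30,"delta_pos":[0,0,-40],"angular":[0,0,0]},{"fingers":0,"delta_pos":[0,0,-40],"angular":[0,0,-0.12]},{"fingers":0,"delta_pos":[0,0,0],"angular":[0,0,-0.13]},{"fingers":0,"delta_pos":[0,0,0],"angular":[0,0,-0.13]},{"fingers":0,"delta_pos":[0,0,0],"angular":[0,0,-0.125]},{"fingers":0,"delta_pos":[0,0,0],"angular":[0,0,0]},{"fingers":0,"delta_pos":[0,0,0],"angular":[0,0,0]}]'
python3 -c "
from h import *
go(65.4,58.8,36)"
```

```text
clock: 8.2
tcp_pos: [0.5721, 0.0509, 0.1156]
orientation: [0.0, 0.698, 0.716, 0.0]
wrist_force: [0.3, 0.4, -0.4]
finger_gap: 0.0002
clock 8.2 tcp plate [-26.7  -6.8] z 115.6 yaw 91.42 tilt [ 0. -0. -1.] F [ 0.3  0.4 -0.4] gap 0.00023377218417689385 delta tool [111.6  18.4  79.5]
```

```bash
python3 -m pendant '[{"fingers":0,"delta_pos":[38,6,0],"angular":[0,0,0]},{"fingers":0,"delta_pos":[38,6,0],"angular":[0,0,0]},{"fingers":0,"delta_pos":[36,6.4,0],"angular":[0,0,0]},{"fingers":0,"delta_pos":[0,0,0],"angular":[0,0,0]},{"fingers":0,"delta_pos":[0,0,25],"angular":[0,0,0]},{"fingers":0,"delta_pos":[0,0,25],"angular":[0,0,0]},{"fingers":0,"delta_pos":[0,0,29],"angular":[0,0,0]},{"fingers":0,"delta_pos":[0,0,0],"angular":[0,0,0]},{"fingers":0,"delta_pos":[0,0,0],"angular":[0,0,0]}]'
python3 -c "
from h import *
go(65.4,58.8,36)
a=crop('side',320,285,130,100,6,'pics/side5.png')
"
```

```text
clock: 9.1
tcp_pos: [0.5869, 0.163, 0.036]
orientation: [-0.0, 0.698, 0.716, -0.001]
wrist_force: [-1.0, -0.9, -0.7]
finger_gap: -0.0002
clock 9.1 tcp plate [64.8 59.5] z 36.0 yaw 91.51 tilt [-0.002 -0.001 -1.   ] F [-1.  -0.9 -0.7] gap -0.00024093571717028316 delta tool [-0.1  0.9  0. ]
```

View pics/side5.png

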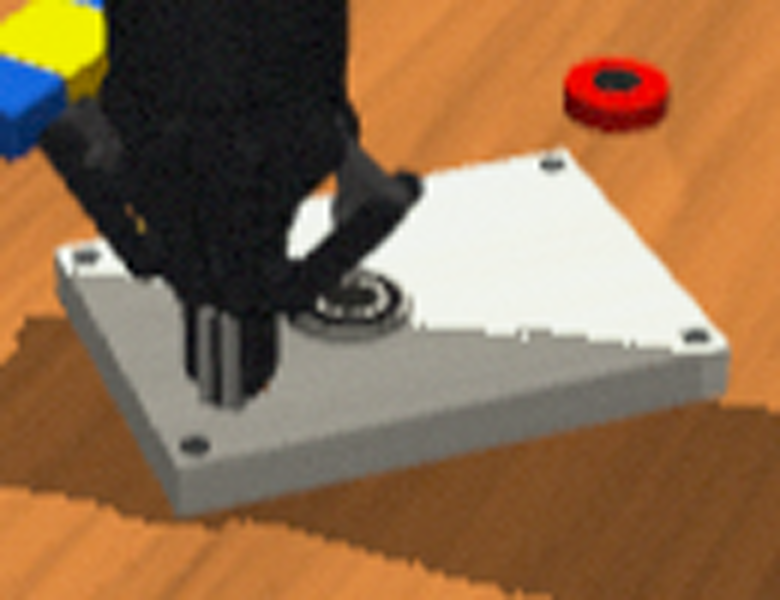

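The bearing is still seated at (350,303). The closed fingers are at (228,400) and hide the knob behind them. Force is about zero, so I push along tool -x.

```bash
python3 -m pendant '[{"fingers":0,"delta_pos":[-5,0.5,0],"angular":[0,0,0]},{"fingers":0,"delta_pos":[-5,0,0],"angular":[0,0,0]},{"fingers":0,"delta_pos":[-5,0,0],"angular":[0,0,0]},{"fingers":0,"delta_pos":[-5,0,0],"angular":[0,0,0]},{"fingers":0,"delta_pos":[-5,0,0],"angular":[0,0,0]},{"fingers":0,"delta_pos":[-5,0,0],"angular":[0,0,0]}]'
python3 -m pendant '[{"fingers":0,"delta_pos":[-5,0,0],"angular":[0,0,0]},{"fingers":0,"delta_pos":[-5,0,0],"angular":[0,0,0]},{"fingers":0,"delta_pos":[-5,0,0],"angular":[0,0,0]},{"fingers":0,"delta_pos":[-5,0,0],"angular":[0,0,0]},{"fingers":0,"delta_pos":[-4,0,0],"angular":[0,0,0]},{"fingers":0,"delta_pos":[0,0,0],"angular":[0,0,0]},{"fingers":0,"delta_pos":[0,0,0],"angular":[0,0,0]}]'
python3 -m pendant '[{"fingers":0,"delta_pos":[-2,0,0],"angular":[0,0,0]},{"fingers":0,"delta_pos":[-2,0,0],"angular":[0,0,0]},{"fingers":0,"delta_pos":[0,0,0],"angular":[0,0,0]}]'
python3 -c "
from h import *
go(45,42,36)
a=crop('side',320,285,130,100,6,'pics/side6.png')
"
```

```text
clock: 9.75
tcp_pos: [0.5882, 0.1341, 0.0369]
orientation: [-0.001, 0.697, 0.717, 0.0]
wrist_force: [-1.7, 2.8, 0.5]
finger_gap: -0.0004
clock: 10.45
tcp_pos: [0.589, 0.1089, 0.0358]
orientation: [0.0, 0.697, 0.717, -0.001]
wrist_force: [0.5, 0.5, -0.3]
finger_gap: 0.0002
clock: 10.75
tcp_pos: [0.5898, 0.1058, 0.036]
orientation: [0.0, 0.697, 0.717, 0.0]
wrist_force: [2.3, 2.6, -1.7]
finger_gap: -0.0001
clock 10.75 tcp plate [25.4 18.1] z 36.0 yaw 91.62 tilt [ 0.  0. -1.] F [ 2.3  2.6 -1.7] gap -5.98107529457356e-05 delta tool [30.8 -3.   0. ]
```

View pics/side6.png

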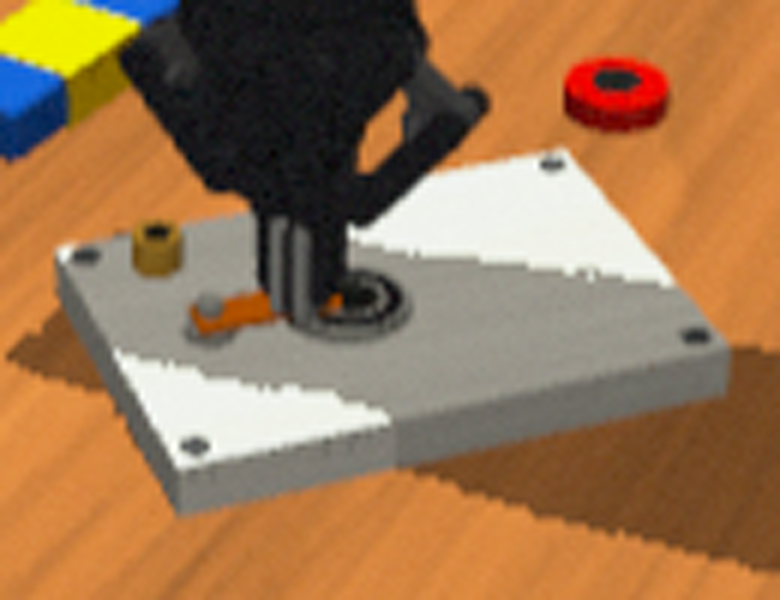

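The keeper now lies over the bearing, with its pivot at (208,302). By geometry it is about 5° short, so I push in small steps until the stop shows in the force.

```bash
for i in 1; do
python3 -m pendant '[{"fingers":0,"delta_pos":[-1.5,0,0],"angular":[0,0,0]},{"fingers":0,"delta_pos":[0,0,0],"angular":[0,0,0]},{"fingers":0,"delta_pos":[0,0,0],"angular":[0,0,0]}]'
python3 -m pendant '[{"fingers":0,"delta_pos":[-1.5,0,0],"angular":[0,0,0]},{"fingers":0,"delta_pos":[0,0,0],"angular":[0,0,0]},{"fingers":0,"delta_pos":[0,0,0],"angular":[0,0,0]}]'
done
```

```text
clock: 11.1
tcp_pos: [0.59, 0.1048, 0.0362]
orientation: [-0.0, 0.697, 0.717, 0.001]
wrist_force: [2.7, 5.1, -2.1]
finger_gap: 0.0002
clock: 11.4
tcp_pos: [0.59, 0.1046, 0.0362]
orientation: [-0.001, 0.697, 0.717, 0.002]
wrist_force: [2.5, 9.3, -0.7]
finger_gap: -0.0001
```

The TCP stopped moving and the force rose to 9 N, so the keeper is on its stop. I back off, rise, clear the view and check.

```bash
python3 -m pendant '[{"fingers":0,"delta_pos":[10,0,0],"angular":[0,0,0]},{"fingers":0,"delta_pos":[15,0,0],"angular":[0,0,0]},{"fingers":0,"delta_pos":[0,0,-40],"angular":[0,0,0]},{"fingers":0,"delta_pos":[0,0,-45],"angular":[0,0,0]},{"fingers":0,"delta_pos":[0,0,-45],"angular":[0,0,0]},{"fingers":0,"delta_pos":[0,0,-40],"angular":[0,0,0]},{"fingers":0,"delta_pos":[0,0,0],"angular":[0,0,0]},{"fingers":0,"delta_pos":[0,0,0],"angular":[0,0,0]},{"fingers":0,"delta_pos":[0,0,0],"angular":[0,0,0]}]'
python3 -c "
from h import *
go(45,42,36)
a=crop('side',320,285,130,100,6,'pics/side7.png')
"
```

```text
clock: 12.3
tcp_pos: [0.5878, 0.1278, 0.2046]
orientation: [-0.001, 0.697, 0.717, -0.001]
wrist_force: [-0.5, -0.9, 0.1]
finger_gap: 0.0003
clock 12.3 tcp plate [40.  34.6] z 204.6 yaw 91.62 tilt [-0.003 -0.001 -1.   ] F [-0.5 -0.9  0.1] gap 0.0002640051884989553 delta tool [  8.9  -1.2 168.6]
```

View pics/side7.png

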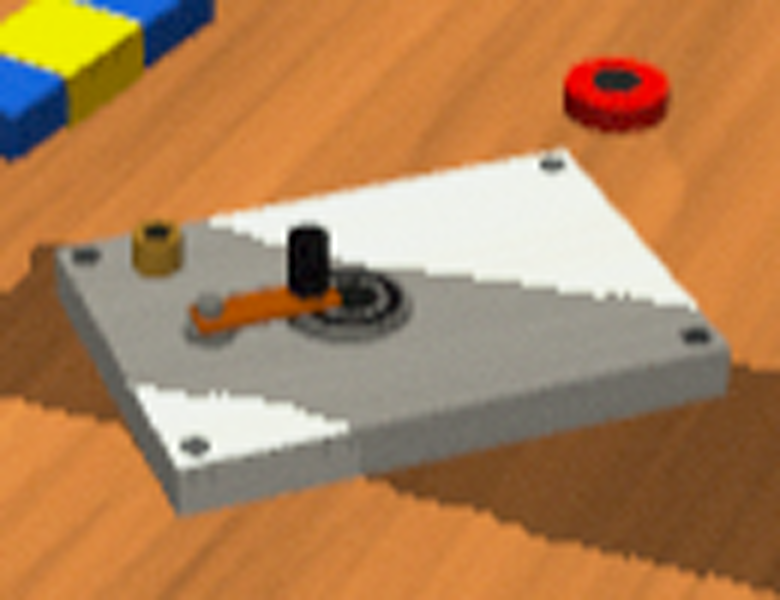

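```bash
python3 -c "
from h import *
off=np.array([4.7,3.5])
for t in (0,.06,.12,.2,.3):
    f=lambda r,z:((proj('side',np.r_[pw(*(np.array([50-r*np.cos(t),r*np.sin(t)])+off)),z])-[255,235])*6).round(0)
    print(t,'knob top',f(36,.053),'arm end',f(46,.029),'pivot',f(0,.029))"
```

```text
0 knob top [309. 234.] arm end [336. 287.] pivot [211. 313.]
0.06 knob top [311. 237.] arm end [339. 291.] pivot [211. 313.]
0.12 knob top [313. 240.] arm end [341. 295.] pivot [211. 313.]
0.2 knob top [315. 245.] arm end [343. 301.] pivot [211. 313.]
0.3 knob top [316. 250.] arm end [345. 308.] pivot [211. 313.]
```

The knob top seen at (309,232) matches the prediction for angle 0, which is (309,234). Handing in.

```bash
python3 -c "
from workcell import env
print(env.hand_in())"
```

```text
the job is handed in; nothing more can be done
None
```

The job is handed in: the bearing sits in the recess and the keeper is pushed round over it. It took about 12 s of the 56 s, and the hand-in reports no verdict.

- **Bearing:** I pushed it about 54 mm across the plate, cradled between the two fingertips 30 mm apart. It tilted on the rim first and dropped in flat after 4 mm more. The last picture shows it level in the recess.
- **Keeper:** I pushed the knob with the closed fingers until the tool stopped moving and the force rose to about 9 N. The knob's top in the last picture, (309,232), fits a keeper angle of 0 (predicted (309,234); 0.12 rad would be (313,240)).
- **Robot and surroundings:** The fingers were clear at z = 0.20 m with no force on the wrist. The spacer looked untouched. The mugs, gear, motor and screwdriver were outside the last picture, and the arm did not go near them.

**Where checks disagreed:** the two cameras differ by about 5 mm in absolute position, so I relied on positions relative to the recess, where they agreed within 1 mm. The top camera was blocked by the arm during the push, so the seating was checked from the side camera only.

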